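Open the stain remover's safety cap over the drip stand

ROBOT

A 6-joint arm with a two-finger parallel gripper is mounted at the origin on a cart in front of the work surface, level with it; the furniture and walls round the work are solid. World frame = base frame: x ahead of the robot, y to its left, z up, the work surface at z = 0. Lengths are in m, angles in degrees, forces in N, time in s.
With the tool pointing down it reaches from about 0.4 to 0.825 m from the base axis. Payload 7 kg.
Tool frame: the origin (TCP) lies midway between the tips of the shut fingers; the grasp point (between the pads) lies 19 mm behind it (r.grasp_offset is the distance from the TCP to the grasp point, in m); z points along the fingers, x is the direction in which the jaws open and shut, and the axes are right-handed (so a half turn about z gives the same grasp; the last joint's range is limited). The gripper opens to 88 mm and grips with 3 to 60 N. Pads are 19 mm wide; open, the fingers measure 130 mm over their backs; the gripper's body (78 mm by 193 mm) begins 47 mm behind the grasp point.
Start: joints at [-46.633, 20.546, 0.682, 0, -70.136, -16.507], TCP at [0.305, -0.602, 0.227] pointing down, gripper open.
Joint ranges: [-176.03, 176.03], [-82.01, 121.73], [-58.28, 71.71], [-173.87, 95.51], [-174.79, -0.11], [-173.66, 173.66]. Speed limits (degrees/s): [136.94, 136.94, 172.46, 180, 180, 180].

INTERFACE

Orientations are given as [roll, pitch, yaw] about the fixed x, y, z axes, in that order (R = Rz(yaw) Ry(pitch) Rx(roll)).
In Python, from plant import r gives the robot as it stands.
- The arm moves only by the tool step_arm, never from a script. Its argument "deltas" is a list of rows, each a list of 7 numbers: the turn, a rotation vector about the tool's x, y, z in rad, then the shift along the tool's x, y, z in mm, then the opening, from -1 (shut) to 1 (fully open), so that 0 is half open. In form: [[ax, ay, az, x, y, z, grip], ...]. A call has 1 to 10 rows; each row shifts and turns the pose as measured when the row begins, along the tool's axes as they then stand; what a row does not reach is not made up. A row lasts 1/10 s, in which the tool goes at most 50 mm and 8.59 degrees, less where a joint would pass 70% of its speed; a pose out of reach is approached as far as the arm can. A call with a gripper value outside its range is refused whole. The fingers move at their own pace and stop on an object; "squeeze" is the grip in N (left out, the last holds). Time passes only in rows, so rows that do not move let the fingers close. It gives the time, the measured TCP pose, the force and the opening at its end, in the units of the state.
- r.get_state(): the state, without advancing time (a new reading comes with each control period).
- r.capture(name): name is "scene" or "top" or "wrist"; returns the picture (420x560x3 uint8, red, green, blue); there is no depth.
- r.camera_info(name): a dict with "vertical_fov" (degrees; the focal length in pixels is half the picture's height over the tangent of half this angle, whatever the lens; pixels are square), "cx", "cy" (the principal point, pixels), "view" (4x4, takes a point from world to camera coordinates). Camera axes: x right, y down, z forward; pixel columns grow to the right and rows downward; lengths in m; the calibration is good to about 2 mm. A picture is of the moment at which its call begins: read the wrist's pose just before it. camera_info takes no time and is no camera call; for the wrist camera it gives the pose at the moment of the call.
- r.close_job(): hands the job in, once; it reports no verdict.
The state is a dict: "time_s": time; "joints": joint angles; "qd": joint speeds; "joint_torque": joint torques, N m; "tcp_pos": TCP position; "eef_rot": TCP orientation; "contact_force": force on the tool from outside, world axes, zero at the start; "moment": the same for the moment, N m; "gripper_width": finger opening in m.
Only numpy, scipy, OpenCV 4.12 (cv2) and the standard library are available. Lean on these libraries where they do the work, as an engineer would, in place of code of your own. Each camera call takes 0.05 s, during which the arm holds its last target.

TASK

Get the stain remover ready for use: stand the flat capped bottle upright and fully home in the raised cradle of the drip stand, press its push-and-turn safety cap down, twist it counter-clockwise until it is free, and lift it off. Finish while still holding the cap in the gripper, level, about 10 cm straight above the open bottle, which stays seated in the cradle; leave the thread spools and the button box where they are.

Things in the scene. Friction and masses are not known exactly. Their poses are not given: they have to be found in the camera images.
- bottle_centre (a point): Loose white flat bottle, 0.32 kg, standing, label on both broad faces. Body 52 mm along its x (grip across this), 80 mm along its y, 76 mm high; above it a round collar 40 mm wide up to 86 mm, then a neck 28 mm wide with its rim at 112 mm; 123 mm high with the cap. The point: on the axis, 60 mm above the underside; z up.
- bottle_mouth (a point): Centre of the neck's rim, inside the locked cap; bottle's axes. Three notched catches on the neck hold the cap's lugs. To free it: press the cap fully down (over 4 mm) and, while down, turn it counter-clockwise seen from above; past 35 degrees it lifts straight off; 60 is a safe turn, a stop ends it at 87. Unpressed or clockwise it is blocked, and a pull only lifts the bottle.
- cap_centre (a point): Grey ribbed round push-and-turn cap, 43 mm wide, 31 mm high, 50 g, a loose part locked on the neck, arrows on its lid. The point: on its axis half-way up, 47.5 mm above bottle_centre when locked; z up, x along the bottle's x when locked. A spring holds it up: 4.5 N at rest, 0.9 N more per mm pressed, so about 8 N frees it; at 6 mm it meets the collar. Grip it firmly.
- cradle_floor (a point): Fixed drip stand: grey tray 150 mm (x) by 170 mm (y), rim 16 mm high, with a steel column and a cradle plate. The point: centre of the cradle's floor, 45 mm above the counter, where the bottle's underside rests. Four steel tabs bound a pocket 57 mm (x) by 85 mm (y), upright for 10 mm, flared to 18 mm; they stop the bottle turning. Bottle x along this x, either way round.
- thread_navy: Bystander: thread spool, 28 mm across, 48 mm high, loose, between the bottle's and the stand's places; origin at its underside.
- thread_white: Bystander: a second such spool.
- thread_red: Bystander: a third such spool.
- button_box: Bystander: flat carton 55x85x30 mm, loose, near the counter's front on the left; origin at its underside.
There are look-alikes about, which are no part of the job. Several things look just like the part that bears bottle_centre: the one meant starts farthest from the robot's base.

How it is judged:
By the outcome, as a careful person would: the job done as asked, in the order asked, and still so for the second after the job is handed in, while the arm keeps its last pose, push and grip.
It also fails if it takes over 56 s, if anything falls off the work surface, if the arm or the gripper's body presses on something with over 40 N, if the wrist force passes 120 N, or if a joint passes its speed limit or range.

## Working session

There is one attempt and no reset: what is moved stays moved. The work goes in short steps, Python scripts to look and compute and a tool call to move; the robot and the scene stay as the last step left them, time stands still between calls to the robot, and variables do not carry over. Pictures are saved under pics/ and viewed, and the job is handed in when it is done.

Besides the shell and the picture viewer there is one more tool, called after "Request:" as name(argument=value, ...), one argument or row to a line, values as JSON. step_arm: Moves the arm, as the interface text tells. Its arguments: {"type":"object","properties":{"deltas":{"type":"array","items":{"type":"array","items":{"type":"number"}}},"squeeze":{"type":"number"}},"required":["deltas"]}

```bash
ls; mkdir -p pics; python3 - <<'E'
from plant import r
import cv2,numpy as np
for n in("scene","top","wrist"):
    i=r.camera_info(n);print(n,i["vertical_fov"],i["cx"],i["cy"]);print(np.round(i["view"],4).tolist())
    im=r.capture(n);cv2.imwrite(f"pics/{n}0.png",im[:,:,::-1])
s=r.get_state();print(s, r.grasp_offset)
E
```

```text
pics
scene 44.402724965202495 276.8959746178757 203.48311668095837
[[-0.842, -0.5393, 0.0097, 0.4261], [-0.3249, 0.4927, -0.8073, 0.3083], [0.4306, -0.6829, -0.5901, 0.9961], [0.0, 0.0, 0.0, 1.0]]
top 50.877848269936244 281.67701279920067 209.7268366548655
[[0.0246, -0.9997, 0.0075, -0.0648], [-0.9878, -0.0254, -0.1534, 0.566], [0.1535, -0.0036, -0.9881, 1.1883], [0.0, 0.0, 0.0, 1.0]]
wrist 67.49538434822587 278.48664351331627 205.32198203221944
[[-0.4515, 0.8922, 0.0016, 0.6738], [0.8559, 0.4326, 0.2834, -0.0362], [0.2521, 0.1293, -0.959, 0.3911], [0.0, 0.0, 0.0, 1.0]]
{'time_s': 0.15, 'joints': array([-4.66325710e+01,  2.05826897e+01,  6.44576965e-01, -1.30886029e-02,
       -7.01358328e+01, -1.65064028e+01]), 'qd': array([-0.00622583, -0.10846798,  0.08952675,  0.0268476 ,  0.0552111 ,
        0.04166841]), 'joint_torque': array([-1.35797341e-03, -5.83271241e+01,  2.93295139e+01,  7.00119317e+00,
        8.85816989e-03, -1.16498072e-04]), 'tcp_pos': array([ 0.30477324, -0.60185485,  0.22582558]), 'eef_rot': array([-1.79990787e+02, -7.43944445e-02,  1.16856565e+02]), 'contact_force': array([-0.22240254, -0.66052661,  0.23124485]), 'moment': array([-0.01566492,  0.02037098,  0.02645572]), 'gripper_width': 0.08759714526952908} 0.0188
```

View pics/scene0.png

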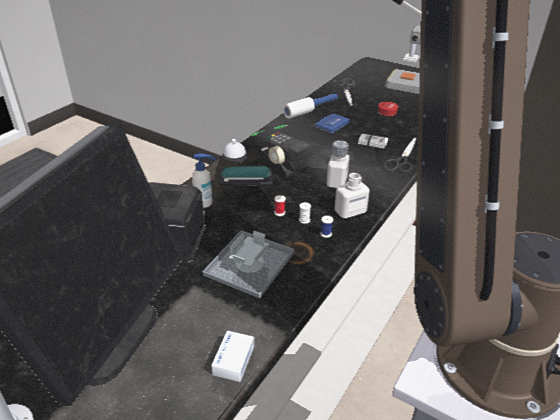

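View pics/top0.png

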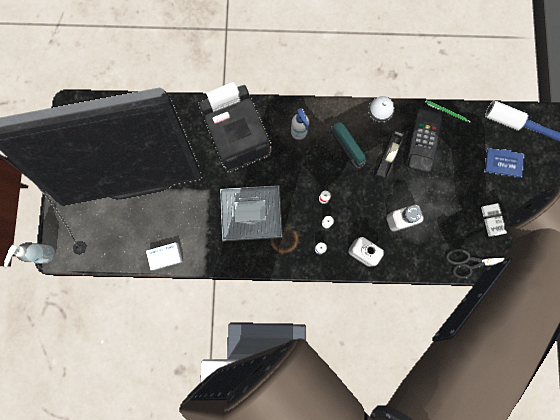

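View pics/wrist0.png

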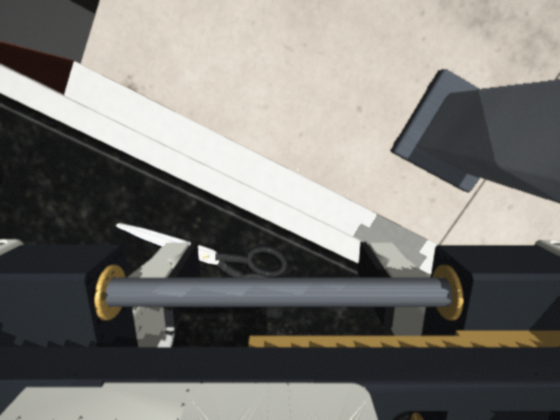

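```bash
python3 - <<'E'
import cv2,numpy as np
a=cv2.imread("pics/scene0.png")[130:230,255:385];b=cv2.imread("pics/top0.png")[170:280,300:440]
c=cv2.imread("pics/top0.png")[170:260,205:305]; d=cv2.imread("pics/scene0.png")[220:310,195:305]
f=lambda x:cv2.resize(x,(400,300),interpolation=cv2.INTER_CUBIC)
cv2.imwrite("pics/crop1.png",np.vstack([np.hstack([f(a),f(b)]),np.hstack([f(d),f(c)])]))
E
```

```text
(no output)
```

View pics/crop1.png

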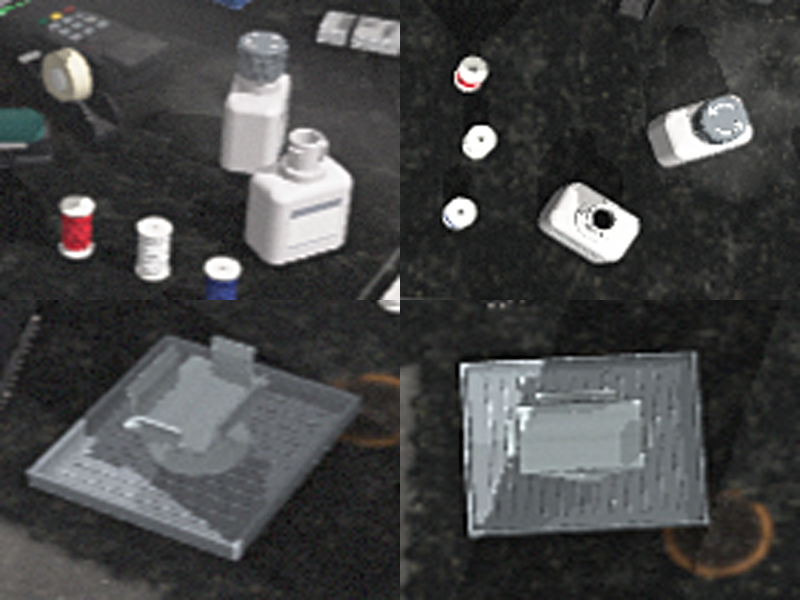

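```bash
cat > h.py <<'E'
import cv2,numpy as np
def K(i):
    f=210/np.tan(np.radians(i["vertical_fov"]/2)); return f
def ray(i,u,v):
    V=np.array(i["view"]);R=V[:3,:3];t=V[:3,3];f=K(i)
    d=R.T@np.array([(u-i["cx"])/f,(v-i["cy"])/f,1.]);return -R.T@t,d/np.linalg.norm(d)
def plane(i,u,v,z):
    c,d=ray(i,u,v);return c+d*(z-c[2])/d[2]
def proj(i,p):
    V=np.array(i["view"]);q=V[:3,:3]@np.array(p)+V[:3,3];f=K(i);return f*q[0]/q[2]+i["cx"],f*q[1]/q[2]+i["cy"]
def tri(rs):
    A=np.zeros((3,3));b=np.zeros(3)
    for c,d in rs:
        P=np.eye(3)-np.outer(d,d);A+=P;b+=P@c
    x=np.linalg.solve(A,b);return x,[np.linalg.norm((np.eye(3)-np.outer(d,d))@(x-c)) for c,d in rs]
E
python3 - <<'E'
from plant import r
from h import *
t=r.camera_info("top");s=r.camera_info("scene")
print("lid",plane(t,412.7,213.3,.123),plane(s,340.2,145,.123),tri([ray(t,412.7,213.3),ray(s,340.2,145)]))
C=lambda x,y:(205+(x-400)*.25,170+(y-300)*.3)
for n,z,ps in(("plate",.045,[(518,405),(640,402),(643,468),(520,473)]),("tray",.016,[(460,365),(697,353),(707,523),(472,537)])):
    P=[plane(t,*C(*p),z) for p in ps];print(n,np.round(P,3).tolist(),np.mean(P,0))
B=lambda x,y:(300+(x-400)*.35,170+y*110/300)
for n,p,z in(("red",(470,68),.048),("white",(480,142),.048),("navy",(461,212),.048)):print(n,plane(t,*B(*p),z))
# bottle body shoulder corners
P=[plane(t,*B(*p),.076) for p in [(655,122),(735,95),(752,135),(668,166)]];print(np.round(P,3).tolist())
print("open",plane(t,*B(602,218),.112))
E
```

```text
lid [ 0.55455141 -0.39271616  0.123     ] [ 0.54949434 -0.3912054   0.123     ] (array([ 0.55306303, -0.39421878,  0.1206798 ]), [np.float64(0.0020113768447658623), np.float64(0.002011376844765996)])
plate [[0.587, 0.082, 0.045], [0.592, -0.003, 0.045], [0.536, -0.007, 0.045], [0.53, 0.078, 0.045]] [0.56127668 0.03734502 0.045     ]
tray [[0.626, 0.128, 0.016], [0.641, -0.042, 0.016], [0.494, -0.053, 0.016], [0.478, 0.113, 0.016]] [0.55979172 0.03640817 0.016     ]
red [ 0.61180523 -0.16934723  0.048     ]
white [ 0.53554172 -0.17979301  0.048     ]
navy [ 0.46402837 -0.16211775  0.048     ]
[[0.556, -0.343, 0.076], [0.586, -0.42, 0.076], [0.546, -0.435, 0.076], [0.512, -0.355, 0.076]]
open [ 0.45701282 -0.28453154  0.112     ]
```

```bash
cat >> h.py <<'E'
from scipy.spatial.transform import Rotation as Ro
def RT(e): return Ro.from_euler('xyz',e,degrees=True)
def plan(st,pos,yaw,n,roll=180):
    R0=RT(st["eef_rot"]);p0=np.array(st["tcp_pos"])
    R1=RT([roll,0,yaw]);rv=(R0.inv()*R1).as_rotvec()
    print("total rotvec",np.round(rv,3),"deg",np.degrees(np.linalg.norm(rv)).round(1))
    for k in range(n):
        R=R0*Ro.from_rotvec(rv*k/n);d=R.inv().apply((np.array(pos)-p0)/n)*1000
        print(np.round(rv/n,4).tolist(),np.round(d,1).tolist())
E
python3 - <<'E'
from plant import r
from h import *
s=r.get_state()
plan(s,[.553,-.393,.24],202,12)
w=r.camera_info("wrist");V=np.array(w["view"]);c=-V[:3,:3].T@V[:3,3];print(RT(s["eef_rot"]).inv().apply(c-s["tcp_pos"]), RT(s["eef_rot"]).inv().apply(V[2,:3]))
E
```

```text
total rotvec [ 1.000e-03 -1.000e-03 -1.486e+00] deg 85.1
[0.0001, -0.0001, -0.1238] [6.2, 26.3, -1.2]
[0.0001, -0.0001, -0.1238] [2.9, 26.9, -1.2]
[0.0001, -0.0001, -0.1238] [-0.5, 27.0, -1.2]
[0.0001, -0.0001, -0.1238] [-3.8, 26.8, -1.2]
[0.0001, -0.0001, -0.1238] [-7.1, 26.1, -1.2]
[0.0001, -0.0001, -0.1238] [-10.2, 25.0, -1.2]
[0.0001, -0.0001, -0.1238] [-13.3, 23.6, -1.2]
[0.0001, -0.0001, -0.1238] [-16.1, 21.7, -1.2]
[0.0001, -0.0001, -0.1238] [-18.6, 19.6, -1.2]
[0.0001, -0.0001, -0.1238] [-20.9, 17.1, -1.2]
[0.0001, -0.0001, -0.1238] [-22.9, 14.4, -1.2]
[0.0001, -0.0001, -0.1238] [-24.5, 11.5, -1.2]
[ 0.00039833 -0.07625047 -0.15849083] [3.76123551e-05 2.83516841e-01 9.58967257e-01]
```

Candidates: the capped bottle at scene (340,165)/top (405,216) and the open bottle at scene (352,195)/top (367,250). I choose the capped one. It is farthest from the base, at 0.68 m against 0.54 m, and it has the grey arrowed cap.

Request:
step_arm(
  deltas=[
    [0,0,-0.124,6,26,-1.2,1],
    [0,0,-0.124,3,27,-1.2,1],
    [0,0,-0.124,-0.5,27,-1.2,1],
    [0,0,-0.124,-4,27,-1.2,1],
    [0,0,-0.124,-7,26,-1.2,1],
    [0,0,-0.124,-10,25,-1.2,1],
    [0,0,-0.124,-13,24,-1.2,1],
    [0,0,-0.124,-16,22,-1.2,1],
    [0,0,-0.124,-19,20,-1.2,1],
    [0,0,-0.124,-21,17,-1.2,1],
  ],
)

```text
time_s: 1.15
tcp_pos: [0.5118, -0.4173, 0.2339]
eef_rot: [179.6, -0.3, -169.7]
contact_force: [0.5, -0.5, -0.2]
gripper_width: 0.0875
```

Request:
step_arm(
  deltas=[
    [0,0,-0.124,-23,14,-1.2,1],
    [0,0,-0.124,-24,12,-1.2,1],
    [0,0,0,0,0,0,1],
  ],
)

```text
time_s: 1.45
tcp_pos: [0.5545, -0.3766, 0.2352]
eef_rot: [179.4, -0.2, -154.5]
contact_force: [-0.5, 0.2, 0.0]
gripper_width: 0.0877
```

```bash
python3 - <<'E'
from plant import r
from h import *
s=r.get_state();print(s["tcp_pos"],s["eef_rot"],s["joints"],s["contact_force"],s["time_s"])
w=r.camera_info("wrist");np.save("w1.npy",w,allow_pickle=True)
im=r.capture("wrist");cv2.imwrite("pics/wrist1.png",im[:,:,::-1])
print(proj(w,[.553,-.393,.123]))
plan(s,[.553,-.393,.24],202,3)
E
```

```text
[ 0.55449304 -0.376614    0.23517578] [ 179.43849751   -0.21373619 -154.51235922] [-17.71239058  20.20237034   1.41375502  -0.27693411 -71.75176544
  43.28694209] [-0.52780727  0.1524202   0.01843249] 1.45
(np.float64(288.05327757086076), np.float64(184.61974004032945))
total rotvec [ 0.01  -0.004  0.061] deg 3.5
[0.0032, -0.0013, 0.0203] [2.8, -4.7, -1.6]
[0.0032, -0.0013, 0.0203] [2.7, -4.8, -1.6]
[0.0032, -0.0013, 0.0203] [2.6, -4.8, -1.6]
```

View pics/wrist1.png

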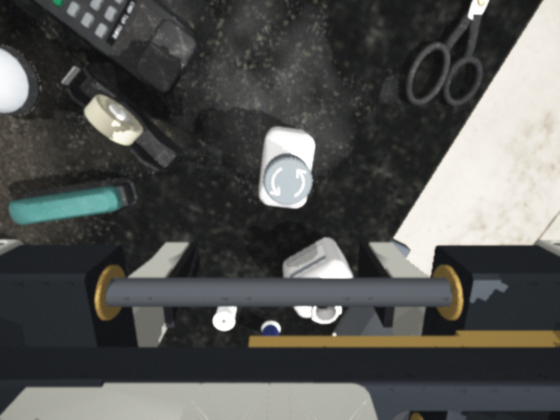

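The picture shows the capped bottle with its lid at about (288,180) and the long side of its body running up the image. The open bottle is at (318,270). I'll measure the lid and the body edges.

```bash
python3 - <<'E'
from h import *
w=np.load("w1.npy",allow_pickle=True).item()
im=cv2.imread("pics/wrist1.png");g=im[115:220,245:335].astype(int)
mn=g.min(2);mx=g.max(2)
big=cv2.resize(im[115:220,245:335],(540,630),interpolation=cv2.INTER_CUBIC);cv2.imwrite("pics/crop2.png",big)
white=((mn>185)).astype(np.uint8)
whole=((mn>90)).astype(np.uint8)
n,l,st,c=cv2.connectedComponentsWithStats(whole);k=1+np.argmax(st[1:,4]);m=(l==k).astype(np.uint8);print(st[k])
cs=max(cv2.findContours(m,0,1)[0],key=cv2.contourArea)+np.array([245,115])
P=np.array([plane(w,*q[0],.076)[:2] for q in cs])*1000
rc=cv2.minAreaRect(P.astype(np.float32));print("body rect z76",rc)
gc=cv2.HoughCircles(cv2.GaussianBlur(cv2.cvtColor(big,6),(7,7),1.5),cv2.HOUGH_GRADIENT,1,100,param1=80,param2=25,minRadius=110,maxRadius=190);print(gc)
for x,y,rr in gc[0]:
    u,v=245+(x+.5)/6-.5,115+(y+.5)/6-.5;print(u,v,rr/6,plane(w,u,v,.123),plane(w,u+rr/6,v,.123)-plane(w,u-rr/6,v,.123))
E
```

```text
[  13   11   58   83 4006]
body rect z76 ((554.9349365234375, -399.39874267578125), (55.37136459350586, 85.09712219238281), 18.22903823852539)
[[[249.5 375.5 141.2]]]
286.16666 177.16667 23.533333 [ 0.55741698 -0.39829626  0.123     ] [-0.03716249 -0.01767358  0.        ]
```

View pics/crop2.png

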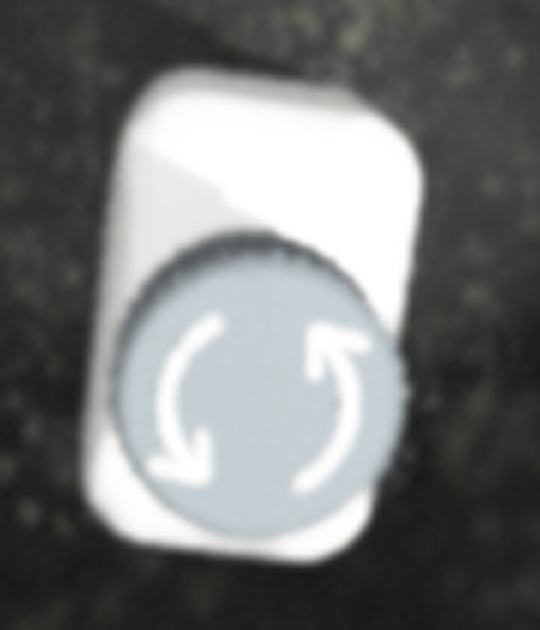

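```bash
python3 - <<'E'
from h import *
w=np.load("w1.npy",allow_pickle=True).item()
im=cv2.imread("pics/wrist1.png");g=cv2.GaussianBlur(im,(3,3),0)[115:220,245:335].astype(int)
m=((g[:,:,0]-g[:,:,2]>8)&(g.min(2)>120)).astype(np.uint8)
m=cv2.morphologyEx(m,cv2.MORPH_OPEN,np.ones((3,3)))
cs=max(cv2.findContours(m,0,1)[0],key=cv2.contourArea);h=cv2.convexHull(cs)
e=cv2.fitEllipse(h);print(e)
u,v=e[0][0]+245,e[0][1]+115;print(u,v,plane(w,u,v,.123))
(x,y),rr=cv2.minEnclosingCircle(h);print(x+245,y+115,rr,plane(w,x+245,y+115,.123))
b=cv2.resize(im[115:220,245:335],(540,630));cv2.drawContours(b,[h*6+3],-1,(0,0,255),1);cv2.imwrite("pics/crop3.png",b)
# body edges: top face sides
L=[(421,185),(371,525)];
for s_ in (L,):
    P=[plane(w,245+x/6,115+y/6,.072) for x,y in s_];d=P[1]-P[0];print("long side angle",np.degrees(np.arctan2(d[1],d[0]))%180)
E
```

```text
((42.738121032714844, 65.0271987915039), (46.566001892089844, 47.8875617980957), 81.62478637695312)
287.73812103271484 180.0271987915039 [ 0.55505825 -0.39659147  0.123     ]
287.83055114746094 180.35391998291016 24.161569595336914 [ 0.55485697 -0.39636338  0.123     ]
long side angle 108.93927377516826
```

View pics/crop3.png

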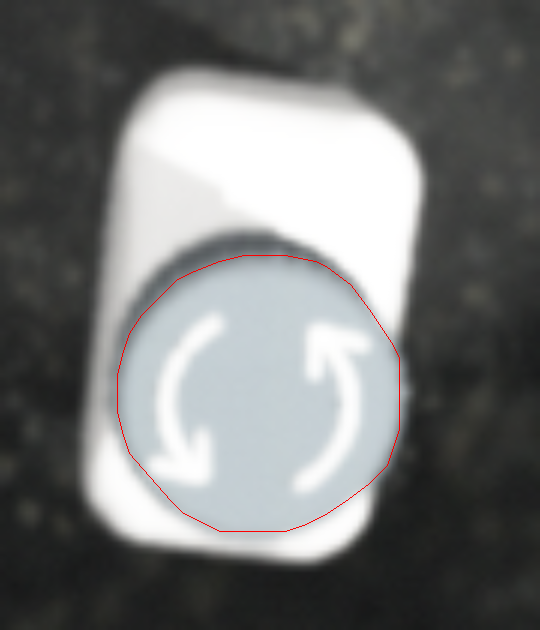

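```bash
python3 - <<'E'
from plant import r
from h import *
s=r.get_state();plan(s,[.5543,-.3955,.175],199,4)
E
```

```text
total rotvec [ 0.01  -0.005  0.109] deg 6.3
[0.0025, -0.0012, 0.0273] [1.7, -4.3, 15.0]
[0.0025, -0.0012, 0.0273] [1.6, -4.3, 15.0]
[0.0025, -0.0012, 0.0273] [1.5, -4.3, 15.0]
[0.0025, -0.0012, 0.0273] [1.4, -4.4, 15.0]
```

Request:
step_arm(
  deltas=[
    [0.003,-0.001,0.027,1.7,-4.3,15,1],
    [0.003,-0.001,0.027,1.6,-4.3,15,1],
    [0.003,-0.001,0.027,1.5,-4.3,15,1],
    [0.003,-0.001,0.027,1.4,-4.4,15,1],
    [0,0,0,0,0,0,1],
  ],
)

```text
time_s: 2.0
tcp_pos: [0.5514, -0.398, 0.1728]
eef_rot: [-179.9, -0.1, -161.8]
contact_force: [-0.2, -0.0, 0.1]
gripper_width: 0.0878
```

```bash
python3 - <<'E'
from plant import r
from h import *
s=r.get_state();print(s["tcp_pos"],s["eef_rot"])
w=r.camera_info("wrist");np.save("w2.npy",w,allow_pickle=True)
im=r.capture("wrist")[:,:,::-1].copy();cv2.imwrite("pics/wrist2.png",im)
print(proj(w,[.5547,-.3962,.123]))
for n in("top","scene"):cv2.imwrite(f"pics/{n}2.png",r.capture(n)[:,:,::-1])
plan(s,[.5543,-.3955,.092],199,4)
E
```

```text
[ 0.5513883  -0.39798207  0.17275511] [-1.79882911e+02 -8.12982804e-02 -1.61757343e+02]
(np.float64(273.6456498390561), np.float64(226.23363283009613))
total rotvec [-0.002 -0.001 -0.013] deg 0.8
[-0.0005, -0.0004, -0.0033] [-0.9, 0.4, 20.2]
[-0.0005, -0.0004, -0.0033] [-0.9, 0.4, 20.2]
[-0.0005, -0.0004, -0.0033] [-0.9, 0.4, 20.2]
[-0.0005, -0.0004, -0.0033] [-0.9, 0.4, 20.2]
```

View pics/wrist2.png

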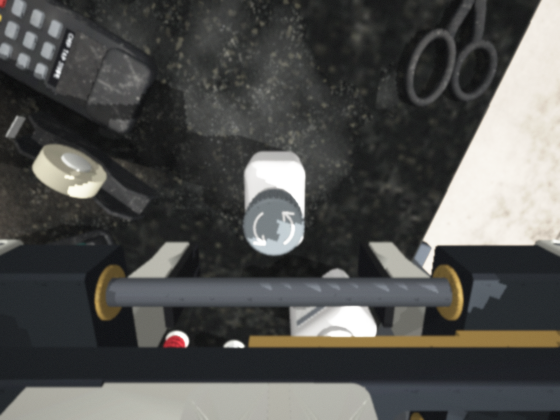

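```bash
python3 - <<'E'
from h import *
w=np.load("w2.npy",allow_pickle=True).item()
im=cv2.imread("pics/wrist2.png");o=(235,185);g=cv2.GaussianBlur(im,(3,3),0)[185:265,235:315].astype(int)
m=((g[:,:,0]-g[:,:,2]>8)&(g.min(2)>100)).astype(np.uint8)
m=cv2.morphologyEx(m,cv2.MORPH_OPEN,np.ones((3,3)))
h=cv2.convexHull(max(cv2.findContours(m,0,1)[0],key=cv2.contourArea))
e=cv2.fitEllipse(h);print(e,plane(w,e[0][0]+235,e[0][1]+185,.123))
b=cv2.resize(im[185:265,235:315],(560,560));cv2.drawContours(b,[h*7+3],-1,(0,0,255),1);cv2.imwrite("pics/crop4.png",b)
E
```

```text
((38.330257415771484, 40.95328140258789), (57.7537841796875, 59.752071380615234), 101.27447509765625) [ 0.5549759  -0.39633028  0.123     ]
```

View pics/crop4.png

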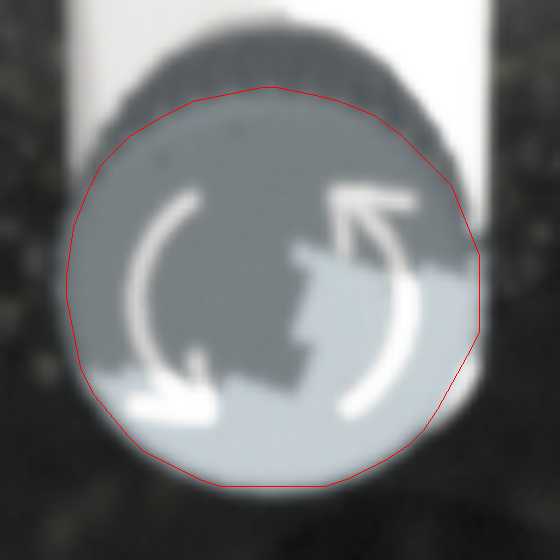

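Request:
step_arm(
  deltas=[
    [0,0,0,-1.2,0.3,20,1],
    [0,0,0,-1,0.2,20,1],
    [0,0,0,-0.9,0.2,20,1],
    [0,0,0,-0.7,0.2,15,1],
    [0,0,0,0,0,0,1],
  ],
)

```text
time_s: 2.65
tcp_pos: [0.5603, -0.3984, 0.1062]
eef_rot: [-179.2, 0.6, -161.5]
contact_force: [-0.4, -0.2, 0.2]
gripper_width: 0.0877
```

```bash
python3 - <<'E'
from plant import r
from h import *
s=r.get_state();print(s["qd"]);plan(s,[.5547,-.396,.093],198.2,2)
E
```

```text
[ 0.01018208 -1.40088099  1.5595838   0.61164105 -1.26114574  0.04621515]
total rotvec [-0.013  0.01   0.005] deg 1.0
[-0.0066, 0.0049, 0.0025] [2.3, 2.1, 6.5]
[-0.0066, 0.0049, 0.0025] [2.3, 2.1, 6.6]
```

Request:
step_arm(
  deltas=[
    [-0.0065,0.005,0.0025,2.3,2.1,6.5,1],
    [-0.0065,0.005,0.0025,2.3,2.1,5,1],
    [0,0,0,0,0,0,1],
  ],
)

```text
time_s: 2.95
tcp_pos: [0.5555, -0.3964, 0.0965]
eef_rot: [-179.9, 0.1, -161.8]
contact_force: [0.1, -0.4, 0.4]
gripper_width: 0.0875
```

```bash
python3 - <<'E'
from plant import r
from h import *
s=r.get_state();print(s["qd"],s["contact_force"]);plan(s,[.5547,-.396,.093],198.2,1)
E
```

```text
[-0.04488373 -0.52092266  0.61498223  0.24886781 -0.28562403  0.07124104] [ 0.14183565 -0.43084926  0.38478804]
total rotvec [-0.002  0.001  0.   ] deg 0.1
[-0.0016, 0.0011, 0.0003] [0.7, 0.6, 3.5]
```

Request:
step_arm(
  deltas=[
    [-0.0015,0.001,0,0.7,0.6,3.5,1],
    [0,0,0,0,0,0,0.2],
    [0,0,0,0,0,0,-0.3],
    [0,0,0,0,0,0,-1],
    [0,0,0,0,0,0,-1],
    [0,0,0,0,0,0,-1],
    [0,0,0,0,0,0,-1],
  ],
  squeeze=50,
)

```text
time_s: 3.65
tcp_pos: [0.5555, -0.3966, 0.0947]
eef_rot: [-179.9, 0.1, -161.8]
contact_force: [-0.6, -0.5, -0.5]
gripper_width: 0.0455
```

```bash
python3 - <<'E'
from plant import r
from h import *
s=r.get_state();print(s["qd"],s["contact_force"],s["moment"],s["gripper_width"]);
w=r.camera_info("wrist")
cv2.imwrite("pics/wrist3.png",r.capture("wrist")[:,:,::-1])
E
```

```text
[-0.08077576 -0.03156376 -0.22086135  0.24055314 -0.39648067 -0.01094765] [-0.58425878 -0.49779768 -0.54803138] [-0.17699545  0.62419494 -0.01319009] 0.045455674402025734
```

View pics/wrist3.png

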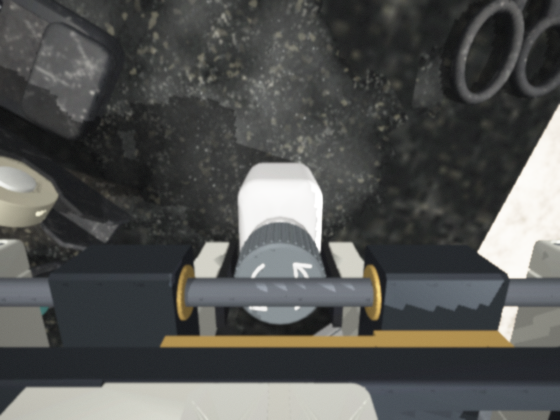

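The cap sits at (280,270), centred between the fingers, which are still closing.

Request:
step_arm(
  deltas=[
    [0,0,0,0,0,0,-1],
    [0,0,0,0,0,0,-1],
    [0,0,0,0,0,0,-1],
  ],
)

```text
time_s: 4.0
tcp_pos: [0.555, -0.3967, 0.0946]
eef_rot: [-179.9, 0.1, -161.8]
contact_force: [-0.5, -0.3, 0.0]
gripper_width: 0.0431
```

```bash
python3 - <<'E'
from plant import r
from h import *
s=r.get_state();print(s["qd"],s["contact_force"],s["moment"],s["gripper_width"]);
w=r.camera_info("wrist");np.save("w4.npy",w,allow_pickle=True)
cv2.imwrite("pics/wrist4.png",r.capture("wrist")[200:340,180:380,::-1].repeat(4,0).repeat(4,1))
print(proj(w,[.5547,-.396,.123]))
E
```

```text
[-0.03662264  0.02490416 -0.06868347 -0.00389323  0.07276102  0.04112744] [-0.51911433 -0.28676543  0.04655822] [-0.0174871   0.21759692  0.00940509] 0.043103810135533896
(np.float64(279.29309275569943), np.float64(284.389196009676))
```

View pics/wrist4.png

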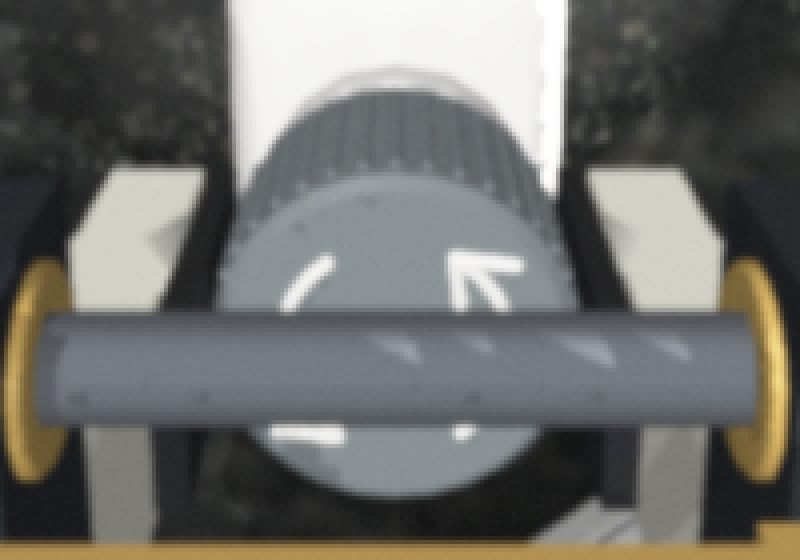

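Request:
step_arm(
  deltas=[
    [0,0,0,0,0,-5,-1],
    [0,0,0,0,0,-8,-1],
    [0,0,0,0,0,-12,-1],
    [0,0,0,0,0,-12,-1],
    [0,0,0,0,0,0,-1],
  ],
)

```text
time_s: 4.55
tcp_pos: [0.554, -0.3956, 0.1328]
eef_rot: [179.9, -0.0, -161.8]
contact_force: [0.8, -0.2, -3.9]
gripper_width: 0.0432
```

```bash
python3 - <<'E'
from plant import r
from h import *
s=r.get_state();print(s["contact_force"],s["moment"],s["gripper_width"]);
a=r.capture("scene");b=r.capture("wrist")
cv2.imwrite("pics/lift.png",np.hstack([a[110:260,270:420].repeat(2,0).repeat(2,1),b[120:420,130:430]])[:,:,::-1])
plan(s,[.56,-.18,.21],185,6)
E
```

```text
[ 0.79116571 -0.23398466 -3.93891847] [-0.0697994  -0.05666693  0.02479853] 0.04316975454978415
total rotvec [ 0.001 -0.001  0.23 ] deg 13.2
[0.0002, -0.0002, 0.0384] [-12.2, 33.8, -12.8]
[0.0002, -0.0002, 0.0384] [-10.8, 34.3, -12.8]
[0.0002, -0.0002, 0.0384] [-9.5, 34.7, -12.8]
[0.0002, -0.0002, 0.0384] [-8.2, 35.0, -12.8]
[0.0002, -0.0002, 0.0384] [-6.8, 35.3, -12.9]
[0.0002, -0.0002, 0.0384] [-5.5, 35.5, -12.9]
```

View pics/lift.png

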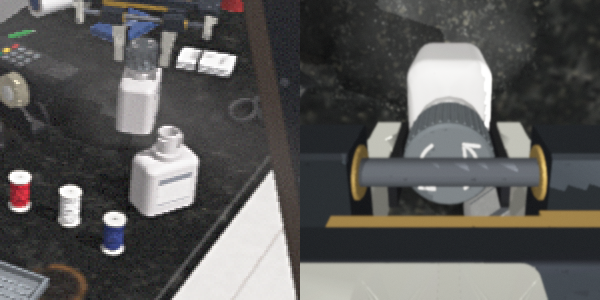

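The bottle lifts with the cap: 3.9 N on the wrist, hanging upright. Moving over toward the stand, stopping short so the wrist camera can see the cradle.

Request:
step_arm(
  deltas=[
    [0,0,0,0,0,-20,-1],
    [0,0,0,0,0,-25,-1],
    [0,0,0.038,-8,22,-15,-1],
    [0,0,0.038,-11,34,-8,-1],
    [0,0,0.038,-10,35,-4,-1],
    [0,0,0.038,-8,35,0,-1],
    [0,0,0.038,-7,35,0,-1],
    [0,0,0.038,-6,35,0,-1],
    [0,0,0,-3,30,0,-1],
    [0,0,0,0,0,0,-1],
  ],
)

```text
time_s: 5.65
tcp_pos: [0.5582, -0.154, 0.2007]
eef_rot: [179.5, -0.6, -175.8]
contact_force: [-0.3, -1.0, -6.3]
gripper_width: 0.0428
```

```bash
python3 - <<'E'
from plant import r
from h import *
s=r.get_state();print(s["tcp_pos"],s["eef_rot"],s["contact_force"],s["qd"])
for n in("wrist","top","scene"):
    w=r.camera_info(n);np.save(f"{n}5.npy",w,allow_pickle=True)
    cv2.imwrite(f"pics/{n}5.png",r.capture(n)[:,:,::-1])
E
```

```text
[ 0.55815474 -0.15397424  0.20067335] [ 179.50188381   -0.55992513 -175.76778303] [-0.26535987 -1.01183389 -6.25786599] [-0.84886093  0.24444336 -0.55502134  0.8434997   0.41538389  0.73558548]
```

View pics/wrist5.png

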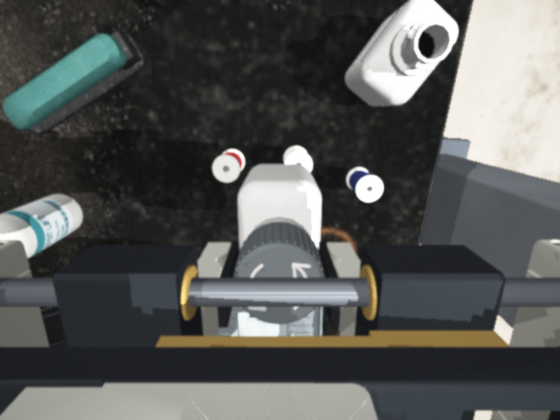

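View pics/top5.png

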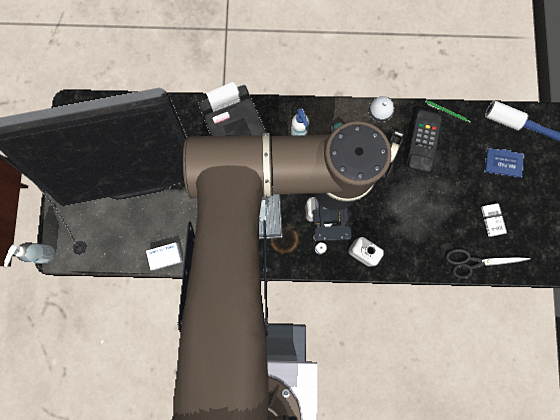

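View pics/scene5.png

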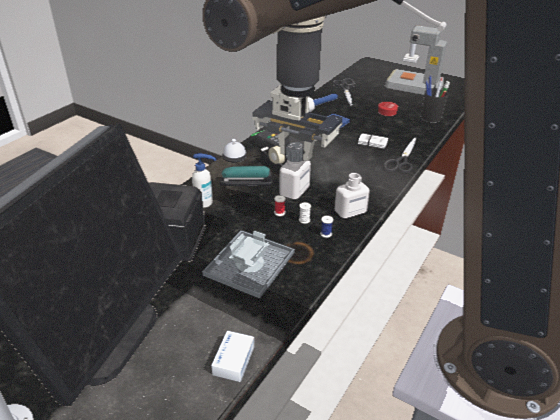

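```bash
python3 - <<'E'
from h import *
t=np.load("top5.npy",allow_pickle=True).item();s=np.load("scene5.npy",allow_pickle=True).item()
for p in[(200,182),(165,90)]:print([np.round(plane(t,*p,z),3).tolist() for z in(0.1,.25,.4)])
# monitor visible right edges in scene: top right corner (118,126), lower right (210,230)?
print(tri([ray(t,165,90),ray(s,118,126)]))
im=cv2.imread("pics/top0.png")[175:255,210:295];cv2.imwrite("pics/c6.png",np.vstack([cv2.resize(im,(595,560),interpolation=cv2.INTER_CUBIC)]))
im=cv2.imread("pics/scene0.png")[225:300,200:300];cv2.imwrite("pics/c7.png",cv2.resize(im,(800,600),interpolation=cv2.INTER_CUBIC))
E
```

```text
[[0.628, 0.171, 0.1], [0.596, 0.143, 0.25], [0.564, 0.115, 0.4]]
[[0.886, 0.281, 0.1], [0.821, 0.239, 0.25], [0.755, 0.197, 0.4]]
(array([0.75220471, 0.19411361, 0.3826678 ]), [np.float64(0.011531843599813156), np.float64(0.011531843599812892)])
```

View pics/c6.png

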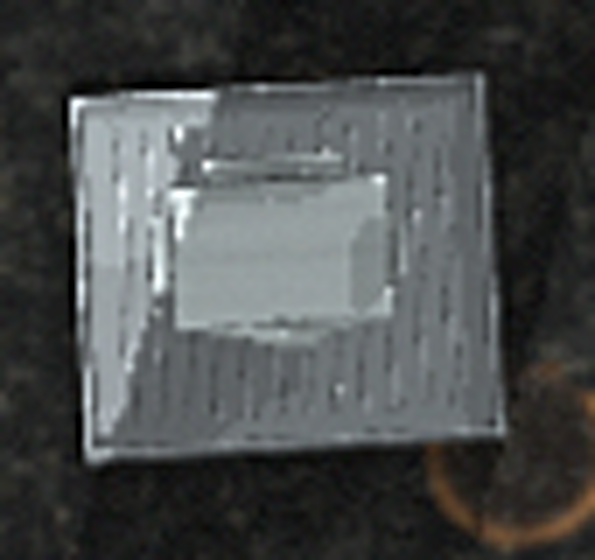

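View pics/c7.png

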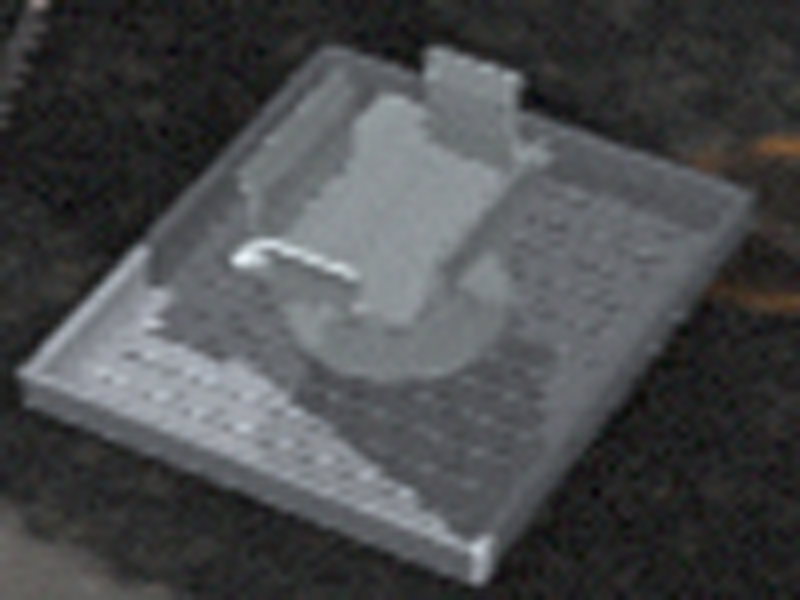

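```bash
python3 - <<'E'
from plant import r
from h import *
s=r.get_state()
w=r.camera_info("wrist");V=np.array(w["view"]);R0=RT(s["eef_rot"])
c=R0.inv().apply(-V[:3,:3].T@V[:3,3]-s["tcp_pos"]);Rc=V[:3,:3]@R0.as_matrix()
for x in(.42,.44,.46,.48):
    R=RT([180,0,275]).as_matrix();p=np.array([x,.04,.21]);
    Vn=np.eye(4);Vn[:3,:3]=Rc@R.T;Vn[:3,3]=-Vn[:3,:3]@(p+R@c);w2=dict(w,view=Vn)
    print(x,[np.round(proj(w2,q)) for q in([.56,.037,.045],[.59,.037,.06],[.53,.037,.06],[.56,-.005,.06],[.56,.08,.06])], np.round(proj(w2,p+[.04,0,-.02])),)
plan(s,[.445,.037,.21],275,12)
E
```

```text
0.42 [array([295.,  42.]), array([299.,  -1.]), array([293.,  74.]), array([343.,  43.]), array([247.,  33.])] [285. 178.]
0.44 [array([293.,  65.]), array([297.,  25.]), array([290.,  97.]), array([340.,  67.]), array([246.,  58.])] [285. 178.]
0.46 [array([291.,  87.]), array([295.,  50.]), array([288., 120.]), array([337.,  90.]), array([245.,  82.])] [285. 178.]
0.48 [array([289., 109.]), array([293.,  74.]), array([286., 141.]), array([334., 113.]), array([244., 104.])] [285. 178.]
total rotvec [ 0.014 -0.002 -1.586] deg 90.9
[0.0011, -0.0002, -0.1322] [8.3, 16.8, -0.6]
[0.0011, -0.0002, -0.1322] [6.0, 17.8, -0.6]
[0.0011, -0.0002, -0.1322] [3.6, 18.4, -0.6]
[0.0011, -0.0002, -0.1322] [1.1, 18.7, -0.6]
[0.0011, -0.0002, -0.1322] [-1.4, 18.7, -0.7]
[0.0011, -0.0002, -0.1322] [-3.8, 18.3, -0.7]
[0.0011, -0.0002, -0.1322] [-6.2, 17.7, -0.7]
[0.0011, -0.0002, -0.1322] [-8.5, 16.7, -0.7]
[0.0011, -0.0002, -0.1322] [-10.6, 15.4, -0.7]
[0.0011, -0.0002, -0.1322] [-12.5, 13.9, -0.7]
[0.0011, -0.0002, -0.1322] [-14.3, 12.1, -0.8]
[0.0011, -0.0002, -0.1322] [-15.7, 10.2, -0.8]
```

Request:
step_arm(
  deltas=[
    [0,0,-0.132,8,16,-0.6,-1],
    [0,0,-0.132,6,17,-0.6,-1],
    [0,0,-0.132,3.5,18,-0.6,-1],
    [0,0,-0.132,1,18,-0.6,-1],
    [0,0,-0.132,-1.4,18,-0.7,-1],
    [0,0,-0.132,-4,18,-0.7,-1],
    [0,0,-0.132,-6,17,-0.7,-1],
    [0,0,-0.132,-9,16,-0.7,-1],
    [0,0,-0.132,-11,14,-0.7,-1],
    [0,0,-0.132,-13,12,-0.7,-1],
  ],
)

```text
time_s: 6.8
tcp_pos: [0.4651, -0.0071, 0.2068]
eef_rot: [179.1, 0.1, -98.3]
contact_force: [-0.1, 0.6, -5.1]
gripper_width: 0.0429
```

Request:
step_arm(
  deltas=[
    [0,0,-0.132,-14,9,-0.7,-1],
    [0,0,-0.132,-16,6,-0.7,-1],
    [0,0,0,0,0,0,-1],
    [0,0,0,0,0,0,-1],
  ],
)

```text
time_s: 7.2
tcp_pos: [0.4516, 0.0231, 0.2088]
eef_rot: [179.2, 0.4, -82.6]
contact_force: [0.5, -0.5, -3.8]
gripper_width: 0.043
```

```bash
python3 - <<'E'
from plant import r
from h import *
s=r.get_state();print(s["tcp_pos"],s["eef_rot"],s["contact_force"],s["qd"],s["time_s"])
for n in("wrist",):
    w=r.camera_info(n);np.save(f"{n}6.npy",w,allow_pickle=True)
    cv2.imwrite(f"pics/{n}6.png",r.capture(n)[:,:,::-1])
E
```

```text
[0.45158397 0.02306481 0.20879974] [179.23442529   0.39205058 -82.60742933] [ 0.49477917 -0.50163186 -3.80835501] [-0.13521967 -0.23435032  0.04750438 -0.05262355  0.11039751  1.3111896 ] 7.2
```

View pics/wrist6.png

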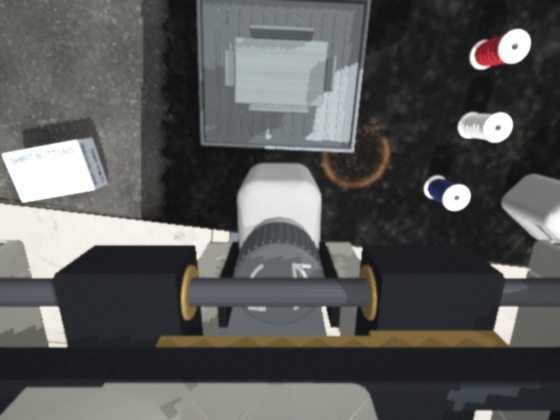

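The stand is at (280,70): the tray's front corners are at (202,145) and (356,152), and the cradle plate is centred near (282,70). The tabs are visible around it. Zooming in.

```bash
python3 - <<'E'
import cv2
im=cv2.imread("pics/wrist6.png")[10:125,210:350];cv2.imwrite("pics/c8.png",cv2.resize(im,(700,575),interpolation=cv2.INTER_CUBIC))
E
```

```text
(no output)
```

View pics/c8.png

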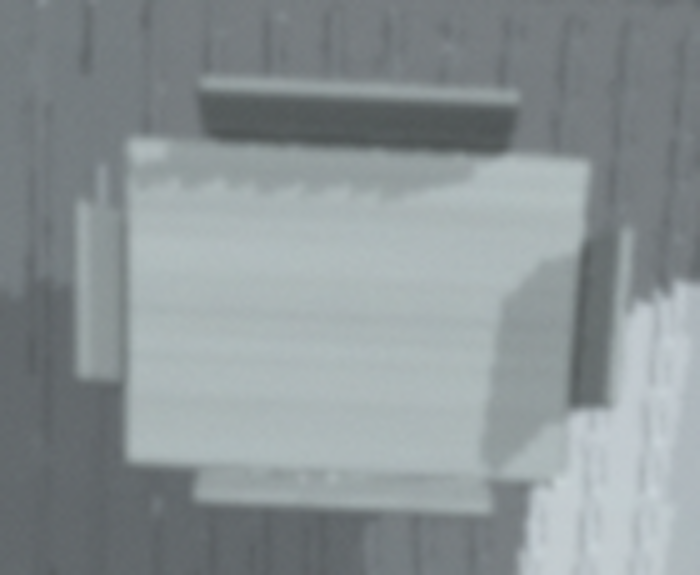

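```bash
python3 - <<'E'
from h import *
w=np.load("wrist6.npy",allow_pickle=True).item()
f=lambda x,y,z:plane(w,210+(x+.5)/5-.5,10+(y+.5)/5-.5,z)*1000
P=np.array([f(*p,.045) for p in[(130,140),(588,160),(565,478),(127,463)]])
print(P.round(1),P.mean(0));d=lambda a,b:(np.linalg.norm(b-a).round(1),np.degrees(np.arctan2(*(b-a)[[1,0]])).round(1))
print("plate edges",d(P[0],P[1]),d(P[3],P[2]),d(P[0],P[3]),d(P[1],P[2]))
T={k:np.array([f(*p,.063) for p in v]) for k,v in dict(up=[(200,80),(520,97)],lo=[(195,500),(490,513)],le=[(80,200),(80,380)],ri=[(628,230),(610,405)]).items()}
for k in T:print(k,T[k].round(1).tolist(),d(*T[k]))
print("tabs mid",(T["up"].mean(0)+T["lo"].mean(0))/2,(T["le"].mean(0)+T["ri"].mean(0))/2, np.linalg.norm(T["up"].mean(0)-T["lo"].mean(0)),np.linalg.norm(T["le"].mean(0)-T["ri"].mean(0)))
# tray corners from full image
im=cv2.imread("pics/wrist6.png")
Q=np.array([plane(w,*p,.016)*1000 for p in[(201.5,145.5),(355.5,152)]]);print("tray front",Q,d(*Q),Q.mean(0))
a=np.radians(5);ax=np.array([np.cos(a),np.sin(a),0]);print("centre from tray",Q.mean(0)+75*ax)
E
```

```text
[[585.8  81.9  45. ]
 [593.2  -2.1  45. ]
 [537.7  -7.3  45. ]
 [529.5  77.5  45. ]] [561.54053356  37.50172479  45.        ]
plate edges (np.float64(84.3), np.float64(-84.9)) (np.float64(85.2), np.float64(-84.5)) (np.float64(56.5), np.float64(-175.5)) (np.float64(55.8), np.float64(-174.6))
up [[593.4, 68.0, 63.0], [597.8, 13.2, 63.0]] (np.float64(55.1), np.float64(-85.4))
lo [[524.6, 62.0, 63.0], [529.4, 7.6, 63.0]] (np.float64(54.6), np.float64(-85.0))
le [[572.1, 87.0, 63.0], [542.6, 84.7, 63.0]] (np.float64(29.6), np.float64(-175.5))
ri [[579.6, -9.0, 63.0], [550.7, -11.0, 63.0]] (np.float64(29.0), np.float64(-176.0))
tabs mid [561.31644242  37.6880366   63.        ] [561.2828055   37.91008176  63.        ] 68.85886940030767 96.20637891972004
tray front [[479.41322208 114.27009648  16.        ]
 [494.35523626 -55.39311121  16.        ]] (np.float64(170.3), np.float64(-85.0)) [486.88422917  29.43849264  16.        ]
centre from tray [561.59883152  35.97517334  16.        ]
```

```bash
python3 - <<'E'
from plant import r
from h import *
s=r.get_state();plan(s,[.5613,.0377,.20],185,12)
E
```

```text
total rotvec [ 0.016 -0.005  1.612] deg 92.4
[0.0013, -0.0005, 0.1343] [-0.0, -9.2, 0.6]
[0.0013, -0.0005, 0.1343] [-1.3, -9.1, 0.6]
[0.0013, -0.0005, 0.1343] [-2.5, -8.9, 0.6]
[0.0013, -0.0005, 0.1343] [-3.7, -8.5, 0.6]
[0.0013, -0.0005, 0.1343] [-4.8, -7.9, 0.7]
[0.0013, -0.0005, 0.1343] [-5.8, -7.2, 0.7]
[0.0013, -0.0005, 0.1343] [-6.7, -6.4, 0.7]
[0.0013, -0.0005, 0.1343] [-7.5, -5.4, 0.7]
[0.0013, -0.0005, 0.1343] [-8.1, -4.4, 0.7]
[0.0013, -0.0005, 0.1343] [-8.6, -3.2, 0.7]
[0.0013, -0.0005, 0.1343] [-9.0, -2.0, 0.7]
[0.0013, -0.0005, 0.1343] [-9.2, -0.8, 0.7]
```

Request:
step_arm(
  deltas=[
    [0.001,0,0.134,0,-9,0.6,-1],
    [0.001,0,0.134,-1.3,-9,0.6,-1],
    [0.001,0,0.134,-2.5,-9,0.6,-1],
    [0.001,0,0.134,-3.7,-8.5,0.6,-1],
    [0.001,0,0.134,-4.8,-8,0.6,-1],
    [0.001,0,0.134,-5.8,-7,0.6,-1],
    [0.001,0,0.134,-6.7,-6.4,0.6,-1],
    [0.001,0,0.134,-7.5,-5.4,0.6,-1],
    [0.001,0,0.134,-8,-4.4,0.6,-1],
    [0.001,0,0.134,-8.6,-3,0.6,-1],
  ],
)

```text
time_s: 8.25
tcp_pos: [0.5478, 0.0224, 0.1994]
eef_rot: [180.0, -0.6, -164.1]
contact_force: [-0.3, -0.6, -4.7]
gripper_width: 0.0431
```

Request:
step_arm(
  deltas=[
    [0.001,0,0.134,-9,-2,0.6,-1],
    [0.001,0,0.134,-9,-1,0.6,-1],
    [0,0,0,0,0,0,-1],
    [0,0,0,0,0,0,-1],
  ],
)

```text
time_s: 8.65
tcp_pos: [0.5681, 0.019, 0.1956]
eef_rot: [-179.6, -0.7, 179.3]
contact_force: [-0.9, 0.3, -5.4]
gripper_width: 0.0425
```

```bash
python3 - <<'E'
from plant import r
from h import *
s=r.get_state();print(s["tcp_pos"],s["eef_rot"],s["joints"]);plan(s,[.5613,.0377,.18],185,2)
E
```

```text
[0.56807353 0.01898203 0.19559146] [-179.6273698    -0.74469174  179.29713515] [ 21.67814334  12.33985273 -15.02715373   0.06820619 -63.46348431
 -22.40950115]
total rotvec [-0.006 -0.013 -0.099] deg 5.8
[-0.0029, -0.0067, -0.0497] [3.4, 9.4, 7.8]
[-0.0029, -0.0067, -0.0497] [3.0, 9.5, 7.8]
```

Request:
step_arm(
  deltas=[
    [-0.003,-0.0065,-0.05,3.4,9.4,4,-1],
    [-0.003,-0.0065,-0.05,3,9.5,4,-1],
    [0,0,0,0,0,0,-1],
    [0,0,0,0,0,0,-1],
  ],
)

```text
time_s: 9.05
tcp_pos: [0.5599, 0.0359, 0.1871]
eef_rot: [-180.0, -0.1, -174.4]
contact_force: [-0.1, -0.2, -4.8]
gripper_width: 0.0427
```

```bash
python3 - <<'E'
from plant import r
from h import *
s=r.get_state();print(s["tcp_pos"],s["eef_rot"]);plan(s,[.5613,.0377,.18],185,1)
E
```

```text
[0.55992412 0.03592173 0.18707114] [-1.79990382e+02 -8.28273648e-02 -1.74370276e+02]
total rotvec [-0.    -0.001  0.011] deg 0.6
[-0.0002, -0.0014, 0.011] [-1.6, 1.6, 7.1]
```

Request:
step_arm(
  deltas=[
    [0,-0.001,0.011,-1.6,1.7,3,-1],
    [0,0,0,0,0,4,-1],
    [0,0,0,0,0,0,-1],
    [0,0,0,0,0,0,-1],
  ],
)

```text
time_s: 9.45
tcp_pos: [0.5617, 0.0369, 0.18]
eef_rot: [-180.0, 0.0, -175.1]
contact_force: [-0.9, -0.6, -5.8]
gripper_width: 0.0429
```

```bash
python3 - <<'E'
from plant import r
from h import *
s=r.get_state();print(s["tcp_pos"],s["eef_rot"]);plan(s,[.5613,.0377,.163],185,2)
w=r.camera_info("wrist");np.save("w7.npy",w,allow_pickle=True)
a=r.capture("wrist");b=r.capture("scene");cv2.imwrite("pics/w7.png",a[:,:,::-1])
cv2.imwrite("pics/s7.png",cv2.resize(b[140:310,180:340,::-1],(565,600)))
E
```

```text
[0.56174309 0.03693023 0.1799951 ] [-1.79979496e+02  2.33406055e-03 -1.75107659e+02]
total rotvec [-0.     0.    -0.002] deg 0.1
[-0.0002, 0.0, -0.0009] [0.2, 0.4, 8.5]
[-0.0002, 0.0, -0.0009] [0.2, 0.4, 8.5]
```

View pics/w7.png

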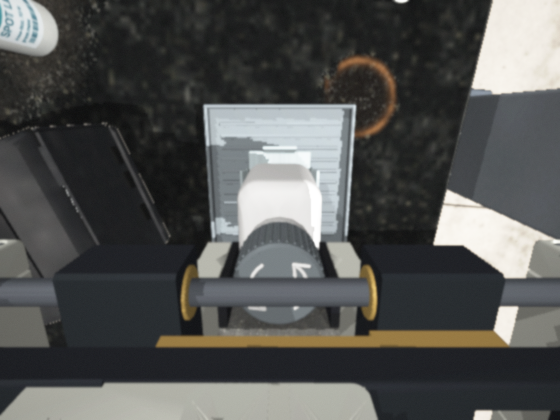

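View pics/s7.png

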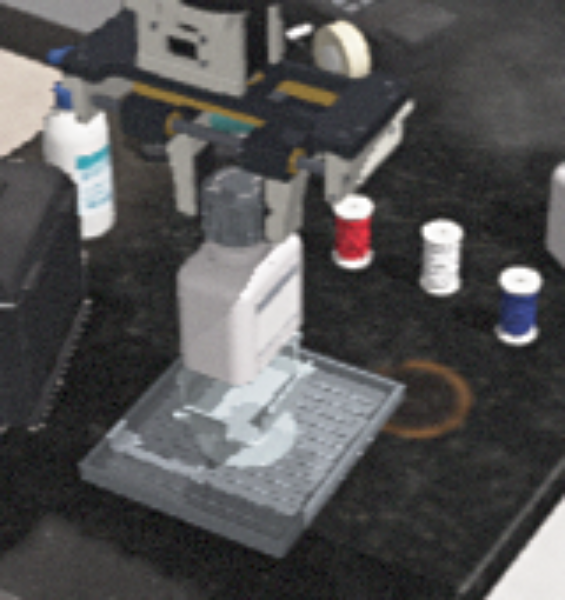

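The bottle hangs level above the pocket and square with the tray. Its body is at u 239–321, in line with the tab at (280,150). Lowering.

Request:
step_arm(
  deltas=[
    [0,0,0,0.3,0.5,6,-1],
    [0,0,0,0.2,0.3,6,-1],
    [0,0,0,0,0,6,-1],
    [0,0,0,0,0,4,-1],
    [0,0,0,0,0,0,-1],
  ],
)

```text
time_s: 10.05
tcp_pos: [0.5608, 0.0377, 0.1557]
eef_rot: [-180.0, -0.0, -175.1]
contact_force: [-0.2, 0.5, -4.2]
gripper_width: 0.0429
```

```bash
python3 - <<'E'
from plant import r
from h import *
s=r.get_state();print(s["tcp_pos"],s["eef_rot"],s["contact_force"],s["moment"]);plan(s,[.5613,.0377,.1395],185,4)
E
```

```text
[0.56079491 0.03773057 0.1556631 ] [-1.79980168e+02 -3.79452625e-02 -1.75106070e+02] [-0.17141073  0.49585742 -4.22139054] [-0.0261817   0.16397562 -0.03392906]
total rotvec [-0.    -0.001 -0.002] deg 0.1
[-0.0001, -0.0002, -0.0005] [-0.1, -0.0, 4.0]
[-0.0001, -0.0002, -0.0005] [-0.1, -0.0, 4.0]
[-0.0001, -0.0002, -0.0005] [-0.1, -0.0, 4.0]
[-0.0001, -0.0002, -0.0005] [-0.1, -0.0, 4.0]
```

Request:
step_arm(
  deltas=[
    [0,0,0,-0.2,0,4,-1],
    [0,0,0,-0.2,0,4,-1],
    [0,0,0,0,0,3,-1],
    [0,0,0,0,0,2,-1],
    [0,0,0,0,0,0,-1],
  ],
)

```text
time_s: 10.55
tcp_pos: [0.5614, 0.0378, 0.1415]
eef_rot: [-180.0, -0.0, -175.1]
contact_force: [-0.1, 0.4, -4.3]
gripper_width: 0.0429
```

```bash
python3 - <<'E'
from plant import r
from h import *
s=r.get_state();print(s["tcp_pos"],s["eef_rot"],s["contact_force"],s["moment"])
E
```

```text
[0.56139773 0.03777445 0.14150585] [-1.79972516e+02 -3.48402977e-02 -1.75102688e+02] [-0.11356266  0.43910881 -4.29056871] [ 0.0624101   0.15381964 -0.05486927]
```

Request:
step_arm(
  deltas=[
    [0,0,0,0,0,1.5,-1],
    [0,0,0,0,0,1.5,-1],
    [0,0,0,0,0,0,-1],
  ],
)

```text
time_s: 10.85
tcp_pos: [0.5624, 0.038, 0.1399]
eef_rot: [-180.0, 0.1, -175.1]
contact_force: [0.2, 0.2, -3.8]
gripper_width: 0.0431
```

Request:
step_arm(
  deltas=[
    [0,0,0,0,0,1.5,-1],
    [0,0,0,0,0,1.5,-1],
  ],
)

```text
time_s: 11.05
tcp_pos: [0.5635, 0.0383, 0.1385]
eef_rot: [-180.0, 0.3, -175.0]
contact_force: [-2.6, 0.4, 6.5]
gripper_width: 0.0432
```

Request:
step_arm(
  deltas=[
    [0,-0.004,0,2,0,1.5,-1],
    [0,0,0,0,0,2,-1],
  ],
)

```text
time_s: 11.25
tcp_pos: [0.563, 0.0383, 0.1367]
eef_rot: [-180.0, 0.7, -175.0]
contact_force: [-2.8, 0.2, 6.1]
gripper_width: 0.0429
```

```bash
python3 - <<'E'
from plant import r
from h import *
s=r.get_state();print(s["tcp_pos"],s["eef_rot"],s["contact_force"],s["moment"],s["qd"]);plan(s,[.5613,.0377,.1345],185,1)
E
```

```text
[0.56299476 0.0382774  0.13668848] [-179.99276847    0.72565259 -174.98264184] [-2.79135797  0.18389907  6.13803748] [0.08541704 1.15931294 0.00224569] [-0.15395888  1.23671919 -0.65610443  0.27830862  2.01480557  0.0493379 ]
total rotvec [-0.     0.013  0.   ] deg 0.7
[-0.0001, 0.0127, 0.0003] [1.8, -0.4, 2.2]
```

Request:
step_arm(
  deltas=[
    [0,0.012,0,1.8,-0.4,1,-1],
    [0,0.005,0,1,0,1,-1],
  ],
)

```text
time_s: 11.45
tcp_pos: [0.5624, 0.0383, 0.1369]
eef_rot: [180.0, 0.1, -174.9]
contact_force: [-0.9, 0.4, 7.2]
gripper_width: 0.0434
```

```bash
python3 - <<'E'
from plant import r
from h import *
s=r.get_state();print(s["tcp_pos"],s["eef_rot"],s["contact_force"],s["moment"]);plan(s,[.5613,.0377,.1345],185,1)
E
```

```text
[0.56244525 0.03826366 0.13692643] [ 1.79974791e+02  5.97034569e-02 -1.74912740e+02] [-0.88849637  0.35506253  7.24307847] [-1.78460965e-01  6.08205912e-01 -3.13906477e-04]
total rotvec [0.    0.001 0.002] deg 0.1
[0.0004, 0.001, 0.0015] [1.2, -0.5, 2.4]
```

Request:
step_arm(
  deltas=[
    [0,0.001,0,1.2,-0.5,3,-1],
    [0,0.001,0,0.5,0,3,-1],
    [0,0.001,0,0,0,2,-1],
  ],
)

```text
time_s: 11.75
tcp_pos: [0.5637, 0.0382, 0.1336]
eef_rot: [180.0, 0.3, -174.8]
contact_force: [-9.4, 2.2, 22.8]
gripper_width: 0.0429
```

```bash
python3 - <<'E'
from plant import r
from h import *
s=r.get_state();print(s["tcp_pos"],s["eef_rot"],s["contact_force"],s["moment"]);plan(s,[.5613,.0377,.1345],185,1)
E
```

```text
[0.5637135  0.0382289  0.13357732] [ 179.96666964    0.30843981 -174.80353514] [-9.42837033  2.16681011 22.84597595] [ 0.42246753  3.85668907 -0.02007269]
total rotvec [0.001 0.005 0.003] deg 0.4
[0.0006, 0.0054, 0.0034] [2.4, -0.3, -0.9]
```

Request:
step_arm(
  deltas=[
    [0,0.006,0,3,0,-0.3,-1],
    [0,0.003,0,1.5,0,0.3,-1],
  ],
)

```text
time_s: 11.95
tcp_pos: [0.5623, 0.0383, 0.137]
eef_rot: [180.0, 0.2, -174.7]
contact_force: [2.0, -1.1, 5.7]
gripper_width: 0.0431
```

```bash
python3 - <<'E'
from plant import r
from h import *
s=r.get_state();print(s["tcp_pos"],s["eef_rot"],s["contact_force"],s["moment"]);plan(s,[.5613,.0377,.1345],185,1)
E
```

```text
[0.56231974 0.03825957 0.13698407] [ 179.961014      0.21764171 -174.71491131] [ 2.02764666 -1.08509046  5.66351564] [-0.42247951 -0.30105378 -0.06298812]
total rotvec [0.001 0.004 0.005] deg 0.4
[0.0007, 0.0038, 0.005] [1.1, -0.5, 2.5]
```

Request:
step_arm(
  deltas=[
    [0,0.004,0,2,-0.3,2.5,-1],
    [0,0.003,0,1.5,0,2.5,-1],
    [0,0.002,-0.05,1.2,0.2,1.8,-1],
    [0,0.002,-0.1,1.2,0.3,1.8,-1],
    [0,0.002,-0.1,1.1,0.5,1.8,-1],
  ],
)

```text
time_s: 12.45
tcp_pos: [0.5633, 0.0389, 0.1345]
eef_rot: [-179.9, 0.5, -159.8]
contact_force: [-1.6, -1.1, 8.7]
gripper_width: 0.0428
```

```bash
python3 - <<'E'
from plant import r
from h import *
s=r.get_state();print(s["tcp_pos"],s["eef_rot"],s["contact_force"],s["moment"])
cv2.imwrite("pics/w8.png",r.capture("wrist")[:,:,::-1])
s=r.get_state();print(s["tcp_pos"],s["eef_rot"],s["contact_force"],s["moment"]);plan(s,[.5613,.0377,.1345],185,1)
E
```

```text
[0.56329592 0.03889115 0.13447364] [-179.86461414    0.53241279 -159.81046147] [-1.62949414 -1.12887062  8.67027463] [-0.15084381  0.46657044  0.01243752]
[0.56334472 0.03890478 0.13446172] [-179.85504613    0.5384967  -159.42388527] [-2.01661701 -1.17468731  8.93955305] [-0.22068842  0.34319268  0.03116056]
total rotvec [-0.001  0.01   0.272] deg 15.6
[-0.0012, 0.0097, 0.2718] [2.3, -0.4, -0.1]
```

View pics/w8.png

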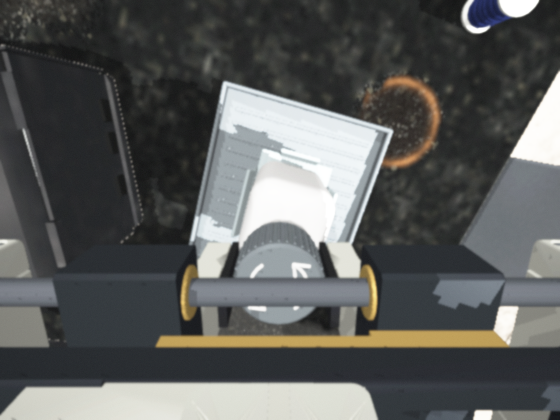

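The cap turns with the gripper (about 15° so far) while the bottle stays square in the cradle, pressed 5 mm down. Continuing the twist.

Request:
step_arm(
  deltas=[
    [0,0.004,-0.1,1.2,0.6,2,-1],
    [0,0.004,-0.1,1.1,0.7,2,-1],
    [0,0.003,-0.1,1,0.8,2,-1],
    [0,0.003,-0.1,0.9,0.9,2,-1],
  ],
)

```text
time_s: 12.9
tcp_pos: [0.564, 0.0394, 0.1335]
eef_rot: [-179.3, 0.2, -135.5]
contact_force: [-2.1, -0.2, 12.5]
gripper_width: 0.043
```

```bash
python3 - <<'E'
from plant import r
from h import *
s=r.get_state();print(s["tcp_pos"],s["eef_rot"],s["contact_force"],s["moment"]);plan(s,[.5615,.0377,.1342],s["eef_rot"][2],1)
E
```

```text
[0.56398137 0.03943605 0.1334592 ] [-179.29155705    0.21475989 -135.52701757] [-2.07040028 -0.19939697 12.46110769] [-0.18332679  1.04205273 -0.06352499]
total rotvec [-0.012  0.004 -0.   ] deg 0.7
[-0.0124, 0.0037, -0.0] [3.0, 0.5, -0.8]
```

Request:
step_arm(
  deltas=[
    [-0.01,0.004,-0.11,2,1,1.5,-1],
    [-0.006,0.003,-0.11,1.5,1,1.5,-1],
    [-0.004,0.002,-0.11,1,1,1.5,-1],
    [-0.004,0.002,-0.11,1,1,1.5,-1],
  ],
)

```text
time_s: 13.3
tcp_pos: [0.5644, 0.0394, 0.1346]
eef_rot: [-179.9, 0.2, -109.1]
contact_force: [-2.1, 2.6, 7.9]
gripper_width: 0.0431
```

```bash
python3 - <<'E'
from plant import r
from h import *
s=r.get_state();print(s["tcp_pos"],s["eef_rot"],s["contact_force"],s["moment"]);plan(s,[.5615,.0377,.1342],s["eef_rot"][2],1)
cv2.imwrite("pics/w9.png",r.capture("wrist")[:,:,::-1])
E
```

```text
[0.56444357 0.0393875  0.13457692] [-1.79929490e+02  1.61647082e-01 -1.09091917e+02] [-2.07176313  2.63962537  7.94620836] [ 0.71594349  0.99654356 -0.11742459]
total rotvec [-0.001  0.003 -0.   ] deg 0.2
[-0.0012, 0.0028, -0.0] [2.6, 2.2, 0.4]
```

View pics/w9.png

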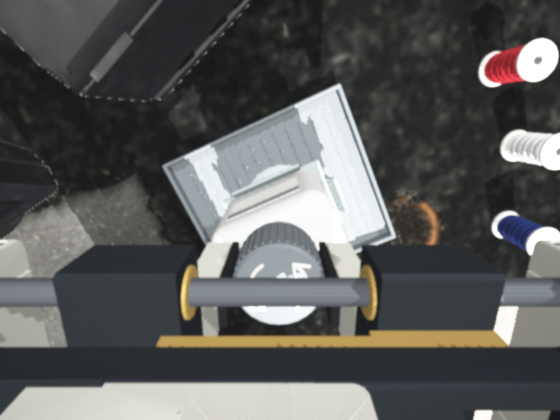

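The cap has turned 66° and the arrows have stayed fixed relative to the jaws; the bottle is still square with the tray. Lifting.

Request:
step_arm(
  deltas=[
    [0,0.002,0,0.6,0.4,-3,-1],
    [0,0,0,0,0,-4,-1],
    [0,0,0,0,0,-4,-1],
  ],
)

```text
time_s: 13.65
tcp_pos: [0.5644, 0.0394, 0.1465]
eef_rot: [-179.9, 0.1, -108.6]
contact_force: [-0.2, 0.1, -0.4]
gripper_width: 0.0429
```

```bash
python3 - <<'E'
from plant import r
from h import *
s=r.get_state();print(s["tcp_pos"],s["eef_rot"],s["contact_force"],s["moment"])
E
```

```text
[0.56444539 0.03942734 0.14652753] [-1.79854000e+02  1.15986234e-01 -1.08596387e+02] [-0.24275205  0.13852933 -0.3848341 ] [0.09718091 0.40420733 0.03358698]
```

Request:
step_arm(
  deltas=[
    [0,0,0,0,0,-5,-1],
    [0,0,0,0,0,-8,-1],
    [0,0,0,0,0,-12,-1],
    [0,0,0,0,0,-15,-1],
    [0,0,0,0,0,-15,-1],
    [0,0,0,0,0,-15,-1],
    [0,0,0,0,0,-12,-1],
    [0,0,0,0,0,-8,-1],
    [0,0,0,0,0,0,-1],
  ],
)

```text
time_s: 14.55
tcp_pos: [0.565, 0.0386, 0.2454]
eef_rot: [-179.7, 0.2, -108.7]
contact_force: [0.7, -0.3, -0.4]
gripper_width: 0.0432
```

```bash
python3 - <<'E'
from plant import r
from h import *
s=r.get_state();print(s["tcp_pos"],s["eef_rot"],s["contact_force"],s["moment"],s["time_s"])
w=r.camera_info("wrist");np.save("w10.npy",w,allow_pickle=True)
cv2.imwrite("pics/w10.png",r.capture("wrist")[:,:,::-1])
b=r.capture("scene");cv2.imwrite("pics/s10.png",b[:,:,::-1]);cv2.imwrite("pics/s10c.png",cv2.resize(b[120:310,180:340,::-1],(505,600)))
E
```

```text
[0.56501823 0.03860028 0.24542103] [-1.79688653e+02  1.62661979e-01 -1.08678323e+02] [ 0.70895535 -0.27554324 -0.44249468] [-0.08667998  0.13778262 -0.0038235 ] 14.55
```

View pics/w10.png

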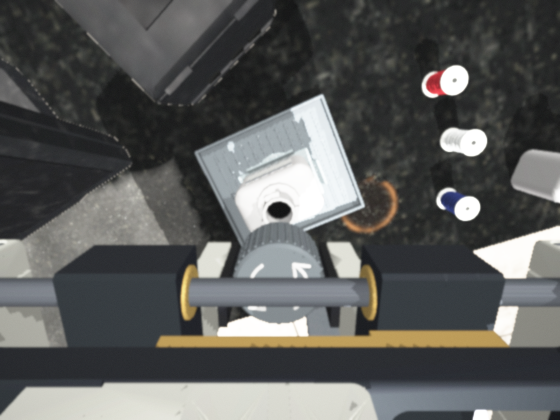

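View pics/s10c.png

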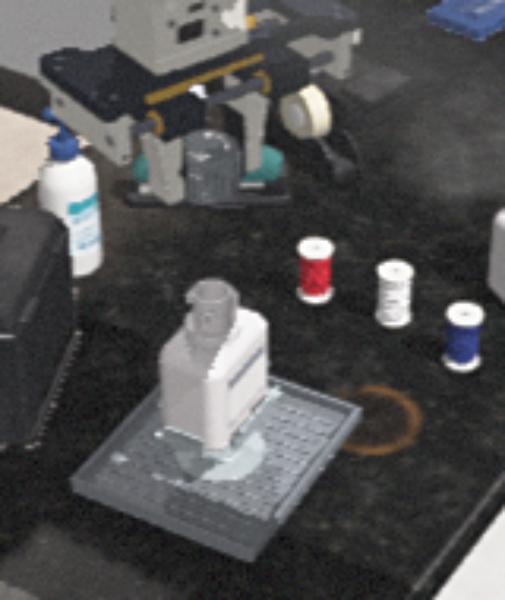

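The cap is off and held level; the open mouth is at wrist (279,211) and the bottle is upright in the cradle. Checking the seating height and centring.

```bash
python3 - <<'E'
from plant import r
from h import *
w=np.load("w10.npy",allow_pickle=True).item();s=r.camera_info("scene")
im=cv2.imread("pics/w10.png")
cv2.imwrite("pics/c10.png",np.hstack([cv2.resize(im[140:240,220:340],(420,350),interpolation=3),cv2.resize(cv2.imread("pics/s10.png")[195:265,220:280],(300,350),interpolation=3)]))
g=cv2.cvtColor(im,6)[200:222,262:296];m=(g<70).astype(np.uint8)
c=max(cv2.findContours(m,0,1)[0],key=cv2.contourArea);e=cv2.fitEllipse(c);print(e,plane(w,e[0][0]+262,e[0][1]+200,.157))
print(proj(s,[.5625,.038,.157]),proj(s,[.5625,.038,.147]))
a=np.radians(5)
for dx in(26,-26):
  for dy in(40,-40):print(dx,dy,[np.round(proj(w,[.5625+(dx*np.cos(a)-dy*np.sin(a))/1e3,.038+(dx*np.sin(a)+dy*np.cos(a))/1e3,z])) for z in(.121,.131)])
E
```

```text
((16.620431900024414, 9.75391960144043), (14.623464584350586, 20.769346237182617), 91.20242309570312) [0.56557642 0.03922553 0.157     ]
(np.float64(246.32681056784094), np.float64(211.5532892100081)) (np.float64(246.44262557763193), np.float64(215.20145473902218))
26 40 [array([230., 193.]), array([229., 196.])]
26 -40 [array([310., 158.]), array([311., 160.])]
-26 40 [array([254., 241.]), array([253., 245.])]
-26 -40 [array([331., 209.]), array([333., 212.])]
```

View pics/c10.png

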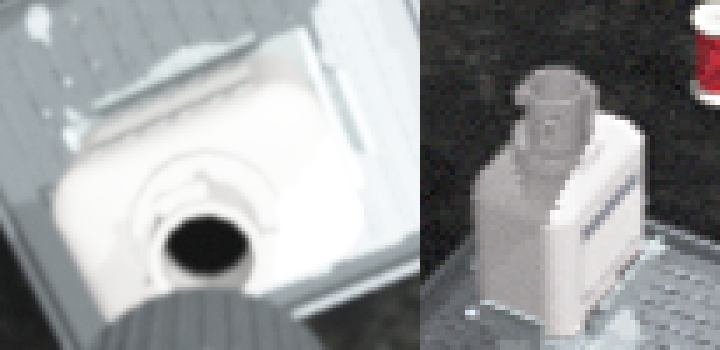

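```bash
python3 - <<'E'
from plant import r
from h import *
w=np.load("w10.npy",allow_pickle=True).item();s=r.camera_info("scene")
print(proj(s,[.565,.039,.157]),tri([ray(w,278.8,210),ray(s,249,212.7)]))
a=cv2.imread("pics/scene0.png").astype(int);b=cv2.imread("pics/s10.png").astype(int)
d=np.abs(a-b).max(2)
for n,(x0,x1,y0,y1) in dict(box=(205,260,325,385),red=(272,288,192,218),white=(297,313,200,225),navy=(319,335,213,240)).items():print(n,np.percentile(d[y0:y1,x0:x1],[50,95]))
st=r.get_state();print(st["tcp_pos"],st["eef_rot"],st["contact_force"],st["gripper_width"],st["qd"],st["time_s"])
E
```

```text
(np.float64(245.1227426221306), np.float64(211.40365033845015)) (array([0.56102234, 0.03696258, 0.15277636]), [np.float64(0.003997385774941157), np.float64(0.003997385774941214)])
box [ 4.   40.05]
red [ 5.   63.25]
white [ 3. 10.]
navy [ 4.   11.45]
[0.56432002 0.03851049 0.24385695] [-1.79798020e+02  1.03778191e-01 -1.08690074e+02] [ 0.27040107 -0.23962341 -0.57640104] 0.04286906876810819 [-0.01353525  0.6799621  -0.87577344 -0.06548085  0.24204759 -0.01414868] 14.65
```

```bash
python3 - <<'E'
from plant import r
from h import *
s=r.camera_info("scene")
b=cv2.imread("pics/s10.png");a0=cv2.imread("pics/scene0.png")
S=7;o=(195,190)
v=cv2.resize(b[190:275,195:295],None,fx=S,fy=S,interpolation=cv2.INTER_CUBIC)
a=np.radians(5);C=np.array([.5640,.0388])
def pt(dx,dy,z,c=C):return (c[0]+(dx*np.cos(a)-dy*np.sin(a))/1e3,c[1]+(dx*np.sin(a)+dy*np.cos(a))/1e3,z)
def dr(p,col):
    u,w_=proj(s,p);cv2.circle(v,(int((u-o[0]+.5)*S),int((w_-o[1]+.5)*S)),3,col,-1)
for dx in(26,-26):
  for dy in(40,-40):dr(pt(dx,dy,.045),(0,0,255));dr(pt(dx,dy,.119),(0,0,255))
for t in np.arange(0,6.28,.3):dr(pt(14*np.cos(t),14*np.sin(t),.157),(255,0,0))
for dx in(75,-75):
  for dy in(85,-85):dr(pt(dx,dy,.016,np.array([.5613,.0377])),(0,255,0))
cv2.imwrite("pics/ov.png",v)
cv2.imwrite("pics/cmp.png",np.vstack([cv2.resize(x[185:390,195:345],(0,0),fx=2,fy=1.4) for x in(a0,b)]).reshape(-1,300,3))
E
```

```text
(no output)
```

View pics/ov.png

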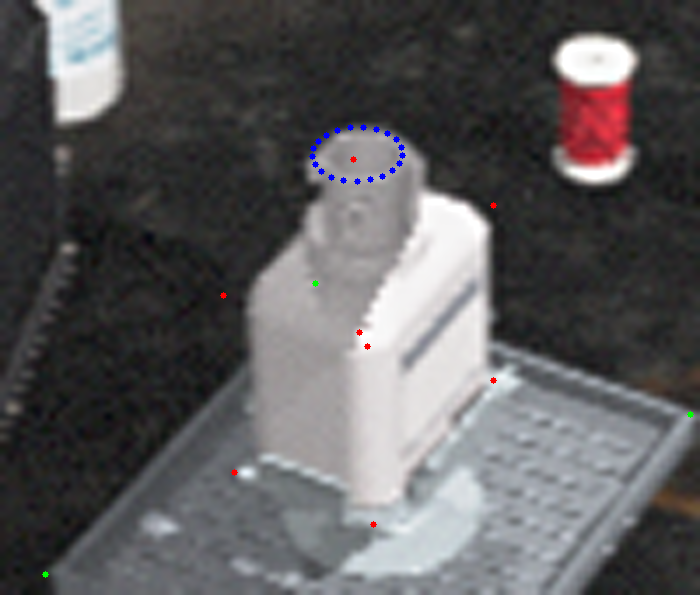

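View pics/cmp.png

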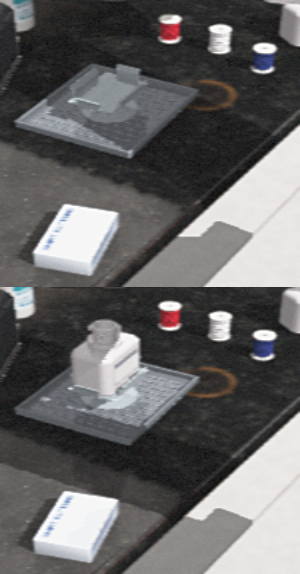

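Request:
step_arm(
  deltas=[
    [0.003,0.002,0,0,0,0,-1],
    [0,0,0,0,0,0,-1],
    [0,0,0,0,0,0,-1],
  ],
)

```text
time_s: 14.95
tcp_pos: [0.5632, 0.0383, 0.2417]
eef_rot: [-179.8, -0.1, -108.7]
contact_force: [-0.3, 0.0, -0.2]
gripper_width: 0.0435
```

```bash
python3 - <<'E'
from plant import r
s=r.get_state();print(s["tcp_pos"],s["eef_rot"],s["contact_force"],s["gripper_width"],s["qd"],s["time_s"])
print(r.close_job())
E
```

```text
[0.56324449 0.03826161 0.24165352] [-1.79787681e+02 -1.41342116e-01 -1.08706217e+02] [-0.30444163  0.03684496 -0.18508126] 0.04353712729395736 [ 0.1622511   0.24521353 -0.47730983  0.03480473  0.15911804 -0.09423568] 14.95
the job is handed in; nothing more can be done
None
```

The stain remover is ready: the bottle stands open and seated in the cradle, and the gripper holds the cap level above it. I handed the job in at 14.95 s.

I carried the bottle by its locked cap and lowered it into the cradle. I then pressed the cap 5–6 mm, turned it 66° counter-clockwise and lifted it straight off with no pull on the bottle.

**Last checks:**
- **Cap:** it is about 10.2 cm above its locked position, level to about 0.2°, and within about 2 mm of the bottle's axis.
- **Seating:** contact height and the 6 mm press stop both matched a fully home bottle, and the pictures show it upright inside the tabs. It rests against the +x tabs rather than in the middle of the pocket, because the arm drifted 2–3 mm that way while pressing.
- **Bystanders:** the spools and button box look unmoved.
- **Force:** the highest wrist force I read was about 25 N.

**Disagreements:** the scene camera placed the bottle mouth about 4 mm away from where the wrist camera did. Its view of the tray looked off in the same direction, so I trusted the wrist camera. The arm also sagged 1–2 mm while holding still at the end.

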